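Turn a spotting plate over against the turning block

TASK

The white spotting plate in front of the blue turning block lies with its wells face down. Without gripping it or picking it up, gently push it along the worktop against the block until it tips up and leans there at rest by itself, then push its upper edge from behind, back towards the robot, so that it flips over and comes to rest flat, wells up, on the worktop in front of the block. Leave the other plate, the vial and the stopper as they are.

Things in the scene. Friction and masses are not known exactly. Their poses are not given: they have to be found in the camera images.
- plate_centre (a point): Centre of the plate to be turned: glazed white porcelain, 62 (its x) by 84 (its y) by 8 mm, about 90 g, six round wells in one face, a plain blue panel on the other. Starts wells down, z axis up (down once turned over), its centre 80 to 95 mm in front of the block's foot line, its long sides half-round and within 15 degrees of parallel to the block.
- plate: The same plate, same axes, but with the origin in the middle of its wells face (4 mm below the centre at the start).
- edge_a (a point): Middle of the plate's long side at its own x = -31 mm, half-way through the thickness (at the start the side nearer the robot).
- edge_b (a point): Middle of the plate's long side at its own x = +31 mm, half-way through the thickness (at the start the side nearer the block).
- turning_block: Fixed blue guide sheet, 100 mm long along its y. Origin: middle of the line where its front face meets the steel sheet it stands on (2.6 mm higher than the black worktop; the plates lie on it too); x level, square to the face, the direction to push; z up. The face is slippery and rises at 45 degrees from (x 0, z 0) to (8, 8) mm, then at 68 degrees to its top edge. A tall pipette stand is at its left behind, a bench meter at its right.
- block_top (a point): Middle of the block's rounded top edge, 19 mm behind its front foot line, 31 mm above the worktop. An aluminium foot plate behind reaches to x = 52 mm, 9 mm high with its screws. A plate pushed until its lower edge is about at the foot line leans on this top edge, about 60 degrees from level, stays so when let go, and stands some 23 mm above it; leaning less steeply than 50 degrees it slides instead of turning over.
- plate_done: A second such plate, 62 x 84 x 8 mm, already wells up; not to be touched. Origin: centre of its underside.
- vial: Sample vial with a white cap, diameter 27, 58 mm tall; bystander. Origin: centre of its foot.
- stopper: Brown-red rubber stopper, diameter 35, 26 mm tall; bystander. Origin: centre of its underside.

How it is judged:
On the way, in this order (a step that is already met when the one before it is completed fails the run):
1. the plate leans against the turning block, tipped up 45 to 80 degrees, at rest and not touched by the robot (angle between plate_centre's own z axis and vertical between 0.785 and 1.4 rad and contact force between turning_block and plate above 0.02 N and linear speed of plate below 0.02 m/s and contact force between each of the arm, the fingers and plate below 0.05 N), for 0.2 s.
2. the plate has turned over (angle between plate_centre's own z axis and vertical above 2.9 rad), for 0.1 s.
At the end, for the whole second after the job is handed in: The plate lies flat (within 0.1 rad) and still on the worktop, wells up, its centre 10 to 130 mm in front of the block's front foot line and within 70 mm of the block's middle along the block (angle between plate_centre's own z axis and vertical above 3.04 rad and height (world z) of plate_centre below 0.0105 m and linear speed of plate below 0.01 m/s and x of plate_centre in the frame of turning_block between -0.13 and -0.01 m and y of plate_centre in the frame of turning_block between -0.07 and 0.07 m); the robot touches nothing.
It fails at once if the plate is lifted: both of its long sides are more than 22 mm above the worktop (height (world z) of each of edge_a, edge_b above 0.025 m).
It fails at once if the plate is pressed with more than 25 N (contact force between the fingers and plate above 25 N).
It fails at once if the other plate is moved by more than 10 mm or knocked over (distance of plate_done from where it was at the start of the episode above 0.01 m or angle between plate_done's own z axis and vertical above 0.3 rad).
It fails at once if the vial is moved by more than 10 mm or knocked over (distance of vial from where it was at the start of the episode above 0.01 m or angle between vial's own z axis and vertical above 0.3 rad).
It fails at once if the stopper is moved by more than 10 mm or knocked over (distance of stopper from where it was at the start of the episode above 0.01 m or angle between stopper's own z axis and vertical above 0.3 rad).
It also fails if it takes over 59 s, if anything falls off the work surface, if the arm or the gripper's body presses on something with over 40 N, if the wrist force passes 120 N, or if a joint passes its speed limit or range.

ROBOT

A 6-joint arm with a two-finger parallel gripper is mounted at the origin on a cart in front of the work surface, level with it; the furniture and walls round the work are solid. World frame = base frame: x ahead of the robot, y to its left, z up, the work surface at z = 0. Lengths are in m, angles in rad, forces in N, time in s.
With the tool pointing down it reaches from about 0.3 to 0.875 m from the base axis. Payload 6.4 kg.
Tool frame: the origin (TCP) lies midway between the tips of the shut fingers; the grasp point (between the pads) lies 19 mm behind it (ctrl.grip_point_offset is the distance from the TCP to the grasp point, in m); x points along the fingers, y is the direction in which the jaws open and shut, and the axes are right-handed (so a half turn about x gives the same grasp; the last joint's range is limited). The gripper opens to 85 mm and grips with 20 to 120 N. Pads are 22 mm wide; open, the fingers measure 114 mm over their backs; the gripper's body (76 mm by 85 mm) begins 54 mm behind the grasp point. The pads swing forward as they close: fully open they stand 13 mm farther back than shut.
Start: joints at [-1.433, 0.181, 1.607, -0, 1.354, -0.206], TCP at [0.194, -0.541, 0.231] pointing down, gripper open.
Joint ranges: [-2.99, 2.99], [-0.89, 2.07], [0.3, 2.58], [-1.14, 4.28], [0, 2.63], [-3.12, 3.12]. Speed limits (rad/s): [2.57, 2.57, 3.01, 3.14, 3.14, 3.14].

INTERFACE

Orientations are given as a unit quaternion [w, x, y, z].
In Python, from bench import ctrl gives the robot as it stands.
- The arm moves only by the tool apply_moves, never from a script. Its argument "deltas" is a list of rows, each an object with "delta_pos": the shift along the tool's x, y, z in units of 25 mm (1.0 is 25 mm), a list of three; "roll": the turn about the tool's x in units of 6 degrees (1.0 is 6 degrees). In form: [{"delta_pos": [dx, dy, dz], "roll": roll}, ...]. A call has 1 to 12 rows; each row is the pose to reach, as a shift and turn from the pose commanded when the call began, along the tool's axes at that moment; what a row does not reach only later rows make up. A row lasts 1/10 s, in which the tool goes at most 50 mm and 8.59 degrees, less where a joint would pass 70% of its speed; a pose out of reach is approached as far as the arm can. A call with a gripper value outside its range is refused whole. "hand" is the gripper command: -1 is shut, 1 is fully open, values between are in proportion, set as the call begins (left out, the last holds). The fingers move at their own pace and stop on an object; the grip force is fixed at half the most. Time passes only in rows, so rows that repeat a pose let the fingers close. It gives the time, the measured TCP pose, the force and the opening at its end, in the units of the state.
- ctrl.get_obs(): the state, without advancing time (a new reading comes with each control period).
- ctrl.camera(name): name is "scene" or "top" or "wrist"; returns (picture, depth): 400x640x3 uint8, red, green, blue; 400x640 float32, m along the optical axis (not along the pixel's ray), 0 where there is no reading.
- ctrl.camera_info(name): a dict with "vfov" (degrees; the focal length in pixels is half the picture's height over the tangent of half this angle, whatever the lens; pixels are square), "cx", "cy" (the principal point, pixels), "world_to_cam" (4x4, takes a point from world to camera coordinates). Camera axes: x right, y up, looking along -z (the intrinsics and any distortion apply to the point x, -y, -z); pixel columns grow to the right and rows downward; lengths in m; the calibration is good to about 2 mm. A picture is of the moment at which its call begins: read the wrist's pose just before it. camera_info takes no time and is no camera call; for the wrist camera it gives the pose at the moment of the call.
- ctrl.hand_in(): hands the job in, once; it reports no verdict.
Trained networks look in the newest picture that a camera, given by its name, has taken for a name from the list of things; names that differ only in an ending like _2 or _b are one class to them, and where a whole thing is asked for, a point or a joint stands for the part that bears it (a point fixed in the world has none). Each returns a list of dicts, best first, with "p" (0 to 1); they miss things now and then, are a little off and sometimes report something else, mostly with a low value. They report only what shows in the picture. A call takes as long as a camera call.
- ctrl.search_frame(camera, query): "at" ([column, row] in pixels, amid what is visible of it).
- ctrl.silhouettes(camera, query): "mask" (400x640 bool, what is visible of it) and "at" ([column, row] in pixels, amid what is visible of it).
The state is a dict: "time_s": time; "q": joint angles; "dq": joint speeds; "joint_efforts": joint torques, N m; "eef_pos": TCP position; "eef_rot": TCP orientation; "wrist_force": force on the tool from outside, world axes, zero at the start; "torque": the same for the moment, N m; "opening": opening from 0.0 (shut) to 1.0 (fully open).
Only numpy, scipy, OpenCV 4.12 (cv2) and the standard library are available. Lean on these libraries where they do the work, as an engineer would, in place of code of your own. Each camera call takes 0.05 s, during which the arm holds its last target.

## Working session

There is one attempt and no reset: what is moved stays moved. The work goes in short steps, Python scripts to look and compute and a tool call to move; the robot and the scene stay as the last step left them, time stands still between calls to the robot, and variables do not carry over. Pictures are saved under pics/ and viewed, and the job is handed in when it is done.

Besides the shell and the picture viewer there is one more tool, called after "Request:" by a JSON object that holds its "api" and its "payload", one argument or row to a line. apply_moves: Moves the arm, as the interface text tells. Its arguments: {"type":"object","properties":{"deltas":{"type":"array","items":{"type":"object","properties":{"delta_pos":{"type":"array","items":{"type":"number"}},"roll":{"type":"number"}}}},"hand":{"type":"number"}},"required":["deltas"]}

```bash
ls; mkdir -p pics
cat > h.py <<'E'
import numpy as np, cv2
from bench import ctrl
def K(name):
    i=ctrl.camera_info(name); f=200/np.tan(np.radians(i['vfov'])/2)
    return f,i['cx'],i['cy'],np.array(i['world_to_cam']),i
def p2w(name,uv,depth):
    f,cx,cy,W,i=K(name)
    u,v=np.asarray(uv,float).T; d=np.asarray(depth,float)
    x=(u-cx)/f*d; y=-(v-cy)/f*d
    P=np.stack([x,y,-d,np.ones_like(d)])
    return (np.linalg.inv(W)@P)[:3].T
def w2p(name,P):
    f,cx,cy,W,i=K(name)
    P=np.atleast_2d(P); c=(W@np.c_[P,np.ones(len(P))].T)[:3]
    return np.c_[cx+f*c[0]/-c[2], cy-f*c[1]/-c[2]]
def snap(name,fn,scale=1):
    im,d=ctrl.camera(name)
    o=cv2.cvtColor(im,cv2.COLOR_RGB2BGR)
    cv2.imwrite('pics/'+fn,o)
    return im,d
E
python3 - <<'E'
from h import *
o=ctrl.get_obs(); print(o)
for n in ['scene','top','wrist']:
    print(n,ctrl.camera_info(n))
a,d=snap('top','top0.png'); np.save('top0d.npy',d); np.save('top0.npy',a)
a,d=snap('scene','scene0.png'); np.save('scene0d.npy',d)
print(ctrl.get_obs()['time_s'])
E
```

```text
pics
{'time_s': 0.0, 'q': array([-1.43324904e+00,  1.81520154e-01,  1.60801175e+00, -7.87517267e-06,
        1.35380200e+00, -2.06320034e-01]), 'dq': array([-0.00138909,  0.00056977,  0.00256962, -0.00024235,  0.0006421 ,
        0.00019901]), 'joint_efforts': array([ 5.30362249e-04, -4.44876409e+01, -3.51330435e+01, -1.99428164e-04,
        9.20821389e-03,  1.30756419e-05]), 'eef_pos': array([ 0.19377573, -0.54077656,  0.23039409]), 'eef_rot': array([ 0.12036255,  0.69669913,  0.12159326, -0.69666223]), 'wrist_force': array([-0.52168693,  1.37361951, -0.18054762]), 'torque': array([ 0.00389163, -0.04944159,  0.02210413]), 'opening': 0.99885665249483}
scene {'vfov': 57.16945877693103, 'cx': 324.0263664842658, 'cy': 198.45878507185543, 'world_to_cam': array([[-0.68692397, -0.72665481,  0.01040401,  0.47263774],
       [ 0.44990686, -0.41397755,  0.79133204, -0.19686954],
       [-0.57071821,  0.54826579,  0.61129809, -0.68267221],
       [ 0.        ,  0.        ,  0.        ,  1.        ]])}
top {'vfov': 47.10320988462203, 'cx': 319.55208648245906, 'cy': 198.49908345466613, 'world_to_cam': array([[-0.01166192, -0.99981331, -0.01540612,  0.21131207],
       [ 0.9870341 , -0.01397678,  0.15990102, -0.49378541],
       [-0.1600865 , -0.01334162,  0.98701282, -0.88102346],
       [ 0.        ,  0.        ,  0.        ,  1.        ]])}
wrist {'vfov': 65.45219025685459, 'cx': 325.12151160688717, 'cy': 196.18809023232166, 'world_to_cam': array([[ 0.33649064, -0.94168516, -0.00176326, -0.57242008],
       [ 0.90053846,  0.32233409, -0.29177254,  0.03576929],
       [ 0.27532623,  0.09659085,  0.95648611, -0.37963238],
       [ 0.        ,  0.        ,  0.        ,  1.        ]])}
0.1
```

View pics/top0.png

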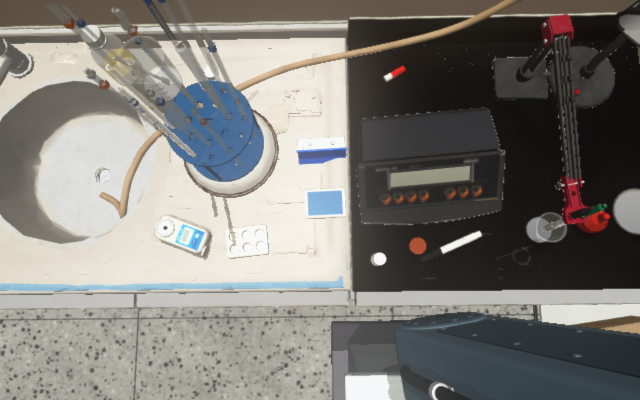

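View pics/scene0.png

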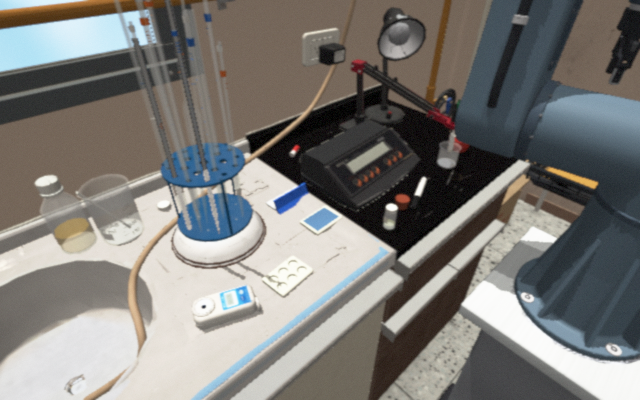

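Run:
```python
from h import *
im=np.load('top0.npy'); d=np.load('top0d.npy')
for q in ['plate','turning_block','plate_done','vial','stopper']:
    for r in ctrl.silhouettes('top',q)[:2]:
        m=r['mask']; v,u=np.nonzero(m)
        if len(u)==0: print(q,'empty'); continue
        ok=d[v,u]>0
        P=p2w('top',np.c_[u,v][ok],d[v,u][ok])
        print(q,round(r['p'],2),np.round(r['at']),len(u),'med',np.median(P,0).round(4),'lo',np.percentile(P,1,axis=0).round(4),'hi',np.percentile(P,99,axis=0).round(4))
        np.save(f'mask_{q}_{round(r["p"],2)}.npy',m)
print(ctrl.get_obs()['time_s'])
```

```text
plate 0.85 [322. 204.] 1192 med [0.4917 0.1945 0.0114] lo [0.4623 0.1542 0.0074] hi [0.523  0.2357 0.0149]
turning_block 0.74 [321. 146.] 1111 med [0.6002 0.2032 0.0106] lo [0.5794 0.1514 0.0027] hi [0.6329 0.2494 0.0357]
plate_done 0.78 [250. 240.] 1232 med [0.4151 0.3571 0.0101] lo [0.3847 0.3139 0.0027] hi [0.4469 0.3977 0.0149]
vial 0.59 [378. 260.] 151 med [0.3743 0.0938 0.0582] lo [0.3644 0.0799 0.012 ] hi [0.3859 0.1045 0.0618]
stopper 0.77 [415. 245.] 269 med [0.3999 0.0106 0.0261] lo [ 0.3848 -0.0127 -0.0024] hi [0.4167 0.0267 0.0292]
0.35
```

Run:
```python
from h import *
import glob
im=np.load('top0.npy'); d=np.load('top0d.npy')
def inplane(uv,z):
    f,cx,cy,W,i=K('top'); T=np.linalg.inv(W)
    uv=np.atleast_2d(uv).astype(float)
    r=np.c_[(uv[:,0]-cx)/f,-(uv[:,1]-cy)/f,-np.ones(len(uv))]@T[:3,:3].T
    o=T[:3,3]; return o+r*((z-o[2])/r[:,2])[:,None]
m=np.load(glob.glob('mask_plate_0*.npy')[0]).astype(np.uint8)
c=max(cv2.findContours(m,cv2.RETR_EXTERNAL,cv2.CHAIN_APPROX_NONE)[0],key=len)[:,0]
W=inplane(c,0.0106)[:,:2].astype(np.float32)
print('plate',cv2.minAreaRect(W*1000), cv2.boxPoints(cv2.minAreaRect(W*1000)))
# blue mask refine
hsv=cv2.cvtColor(im,cv2.COLOR_RGB2HSV)
b=((hsv[...,0]>95)&(hsv[...,0]<125)&(hsv[...,1]>120)).astype(np.uint8)
bp=b.copy(); bp[:185]=0; bp[222:]=0; bp[:,:295]=0; bp[:,350:]=0
c=max(cv2.findContours(bp,cv2.RETR_EXTERNAL,cv2.CHAIN_APPROX_NONE)[0],key=len)[:,0]
print('panel',cv2.minAreaRect(inplane(c,0.0106)[:,:2].astype(np.float32)*1000))
# block points
m=np.load(glob.glob('mask_turning_block_*.npy')[0])
v,u=np.nonzero(m&(d>0)); P=p2w('top',np.c_[u,v],d[v,u]);
for y0 in np.arange(0.15,0.26,0.01):
    s=P[(abs(P[:,1]-y0)<0.004)]; 
    if len(s):
        t=s[s[:,2]>0.026]
        print(round(y0,2),len(s),'xmin',s[:,0].min().round(4),'top x',np.median(t[:,0]).round(4) if len(t) else None, s[:,2].max().round(4))
crop=cv2.resize(im[120:270,200:400],None,fx=4,fy=4,interpolation=cv2.INTER_CUBIC)
cv2.imwrite('pics/crop0.png',cv2.cvtColor(crop,cv2.COLOR_RGB2BGR))
```

```text
plate ((492.47784423828125, 194.97921752929688), (61.897586822509766, 83.91365051269531), 2.257849931716919) [[459.90012 235.68419]
 [463.20602 151.83568]
 [525.05554 154.27425]
 [521.74963 238.12276]]Traceback (most recent call last):
  File "<stdin>", line 17, in <module>
ValueError: max() iterable argument is empty
```

```bash
cat >> h.py <<'E'
def inplane(name,uv,z):
    f,cx,cy,W,i=K(name); T=np.linalg.inv(W)
    uv=np.atleast_2d(uv).astype(float)
    r=np.c_[(uv[:,0]-cx)/f,-(uv[:,1]-cy)/f,-np.ones(len(uv))]@T[:3,:3].T
    o=T[:3,3]; return o+r*((z-o[2])/r[:,2])[:,None]
E
python3 - <<'E'
from h import *
import glob
im=np.load('top0.npy'); d=np.load('top0d.npy')
print(im[204,322],im[155,320],im[145,320])
I=im.astype(int)
b=((I[...,2]-I[...,0])>60).astype(np.uint8)
bp=b.copy(); bp[:185]=0; bp[222:]=0; bp[:,:295]=0; bp[:,350:]=0
c=max(cv2.findContours(bp,cv2.RETR_EXTERNAL,cv2.CHAIN_APPROX_NONE)[0],key=len)[:,0]
print('panel',cv2.minAreaRect(inplane('top',c,0.0106)[:,:2].astype(np.float32)*1000))
m=np.load(glob.glob('mask_turning_block_*.npy')[0])
v,u=np.nonzero(m&(d>0)); P=p2w('top',np.c_[u,v],d[v,u]);
for y0 in np.arange(0.15,0.26,0.01):
    s=P[(abs(P[:,1]-y0)<0.004)]; 
    if len(s):
        t=s[s[:,2]>0.026]
        print(round(y0,2),len(s),'xmin',s[:,0].min().round(4),'top x',np.median(t[:,0]).round(4) if len(t) else None, s[:,2].max().round(4))
s=b.copy(); s[:120]=0; s[175:]=0; s[:,:285]=0; s[:,355:]=0
c=max(cv2.findContours(s,cv2.RETR_EXTERNAL,cv2.CHAIN_APPROX_NONE)[0],key=len)[:,0]
print('blockblue',len(c),c.min(0),c.max(0))
# front lower edge per column
cols=[];
for uu in range(c[:,0].min()+2,c[:,0].max()-1):
    vv=np.nonzero(s[:,uu])[0].max(); cols.append((uu,vv+0.5))
cols=np.array(cols); Wp=inplane('top',cols,0.0026)
A=np.polyfit(Wp[:,1],Wp[:,0],1); print('foot x = %.4f*y + %.4f'%tuple(A),'resid',np.std(Wp[:,0]-np.polyval(A,Wp[:,1])),Wp[:,1].min(),Wp[:,1].max(),Wp[::8].round(4))
crop=cv2.resize(im[120:270,200:400],None,fx=4,fy=4,interpolation=cv2.INTER_CUBIC)
cv2.imwrite('pics/crop0.png',cv2.cvtColor(crop,cv2.COLOR_RGB2BGR))
E
```

```text
[138 182 221] [ 87  96 137] [249 249 250]
panel ((492.8638916015625, 194.84494018554688), (48.42294692993164, 69.88628387451172), 2.03544545173645)
0.15 30 xmin 0.589 top x 0.5997 0.036
0.16 82 xmin 0.5898 top x 0.601 0.0364
0.17 84 xmin 0.588 top x 0.5994 0.0362
0.18 82 xmin 0.5863 top x 0.5992 0.0363
0.19 86 xmin 0.5841 top x 0.5986 0.0347
0.2 99 xmin 0.5807 top x 0.5979 0.0354
0.21 97 xmin 0.5806 top x 0.5977 0.0357
0.22 85 xmin 0.5787 top x 0.5971 0.0349
0.23 99 xmin 0.5792 top x 0.5973 0.0374
0.24 96 xmin 0.5792 top x 0.5972 0.0364
0.25 45 xmin 0.5799 top x 0.5962 0.0364
blockblue 98 [297 148] [346 152]
foot x = -0.1615*y + 0.6154 resid 0.0017767509167260728 0.1524673119361793 0.24821517289152734 [[0.5787 0.2482 0.0026]
 [0.5784 0.2312 0.0026]
 [0.5781 0.2142 0.0026]
 [0.5801 0.1972 0.0026]
 [0.5863 0.1801 0.0026]
 [0.5904 0.1631 0.0026]]
```

View pics/crop0.png

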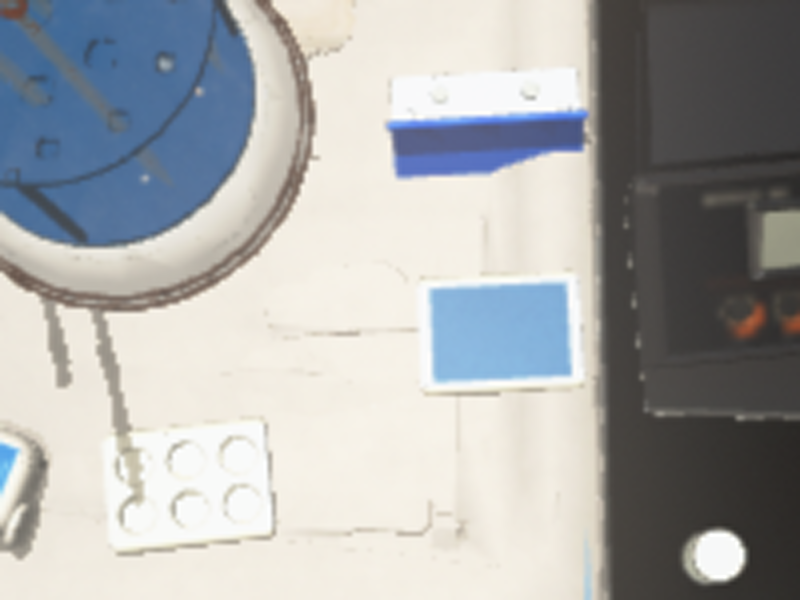

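Run:
```python
from h import *
from scipy.spatial.transform import Rotation as R
o=ctrl.get_obs(); w,x,y,z=o['eef_rot']; M=R.from_quat([x,y,z,w]).as_matrix(); print('tool axes cols\n',M.round(3))
T=np.linalg.inv(ctrl.camera_info('wrist')['world_to_cam']); print('wristcam in tool',(M.T@(T[:3,3]-o['eef_pos'])).round(3))
# block top edge
print('top edge', inplane('top',[[297,151.0],[346.75,148.25]],0.031).round(4))
print('foot left', inplane('top',[[299.5,164.25],[325,162]],0.0026).round(4))
d=np.load('top0d.npy'); 
v,u=np.mgrid[0:400:1,0:640:1]; ok=(d>0)
P=p2w('top',np.c_[u[ok],v[ok]],d[ok])
# height map in region around the block
def reg(x0,x1,y0,y1):
    s=P[(P[:,0]>x0)&(P[:,0]<x1)&(P[:,1]>y0)&(P[:,1]<y1)]
    return (len(s), s[:,2].max().round(3) if len(s) else None)
for xx in np.arange(0.40,0.82,0.03):
    print(round(xx,2),[ (lambda r: -1 if r[0]==0 else int(r[1]*1000))(reg(xx,xx+.03,yy,yy+.02)) for yy in np.arange(-0.02,0.44,0.02)])
print([round(a,2) for a in np.arange(-0.02,0.44,0.02)])
```

```text
tool axes cols
 [[-0.     0.337 -0.941]
 [ 0.    -0.941 -0.337]
 [-1.    -0.    -0.   ]]
wristcam in tool [-0.142 -0.002 -0.076]
top edge [[0.5984 0.2506 0.031 ]
 [0.6026 0.1476 0.031 ]]
foot left [[0.577  0.2472 0.0026]
 [0.5811 0.193  0.0026]]
0.4 [29, 29, 31, 5, 4, 4, 5, 4, 12, 12, 11, 8, 9, 10, 9, 11, 16, 14, 14, 16, 15, 8, 36]
0.43 [43, 44, 44, 45, 45, 44, 45, 43, 14, 13, 10, 9, 8, 9, 8, 8, 15, 15, 14, 15, 15, 9, 33]
0.46 [56, 54, 57, 57, 58, 60, 63, 63, 13, 15, 16, 15, 15, 8, 10, 9, 8, 9, 9, 8, 10, 9, 9]
0.49 [76, 75, 77, 76, 77, 79, 79, 81, 16, 16, 15, 15, 17, 9, 9, 9, 9, 7, 26, 28, 35, 35, 25]
0.52 [94, 94, 93, 94, 94, 95, 103, 99, 13, 13, 13, 12, 12, 8, 9, 9, 22, 42, 419, 199, 201, 480, 247]
0.55 [102, 101, 102, 104, 102, 102, 102, 101, 12, 12, 10, 7, 9, 7, 8, 18, 43, 199, 418, 199, 464, 629, 478]
0.58 [102, 103, 102, 103, 104, 102, 103, 101, 36, 36, 37, 37, 37, 36, 7, 25, 197, 200, 454, 454, 200, 236, 413]
0.61 [99, 101, 100, 100, 99, 100, 99, 98, 27, 28, 12, 14, 15, 13, 6, 25, 198, 475, 528, 518, 200, 510, 414]
0.64 [97, 97, 95, 94, 93, 93, 92, 86, 13, 13, 10, 6, 7, 7, 7, 
[... 190 characters left out ...]
 9, 9, 6, -1, -1, 6]
0.73 [5, 5, 5, 15, 9, 4, 4, 4, 13, 13, 9, 9, 9, 8, 8, 7, 7, 22, 23, 23, 20, -1, -1]
0.76 [5, 16, 19, 19, 16, 5, 4, 4, 12, 14, 12, 7, 9, 19, 22, 22, 22, 22, 21, 16, 10, 9, 22]
0.79 [68, 65, 61, 58, 53, 50, 45, 40, 36, 32, 29, 27, 26, 23, 22, 18, 10, 9, 10, 10, 9, 8, 9]
[np.float64(-0.02), np.float64(0.0), np.float64(0.02), np.float64(0.04), np.float64(0.06), np.float64(0.08), np.float64(0.1), np.float64(0.12), np.float64(0.14), np.float64(0.16), np.float64(0.18), np.float64(0.2), np.float64(0.22), np.float64(0.24), np.float64(0.26), np.float64(0.28), np.float64(0.3), np.float64(0.32), np.float64(0.34), np.float64(0.36), np.float64(0.38), np.float64(0.4), np.float64(0.42)]
```

```bash
cat >> h.py <<'E'
from scipy.spatial.transform import Rotation as Rot
YAW=np.radians(2.3); FOOT=np.array([0.5815,0.1983]); BX=np.array([np.cos(YAW),np.sin(YAW)]); BY=np.array([-BX[1],BX[0]])
def b2w(xb,yb): return FOOT+xb*BX+yb*BY
def w2b(p): q=np.asarray(p)[...,:2]-FOOT; return np.stack([q@BX,q@BY],-1)
def tool():
    o=ctrl.get_obs(); w,x,y,z=o['eef_rot']; return o,Rot.from_quat([x,y,z,w]).as_matrix()
def delta(xb,yb,z):
    o,M=tool(); t=np.r_[b2w(xb,yb),z]; d=M.T@(t-o['eef_pos'])/0.025
    ty=-BY; a=np.degrees(np.arctan2(ty@M[:2,2],ty@M[:2,1]))/6
    print('target',t.round(4),'units',d.round(3),'roll',round(a,3)); return d,a
E
python3 - <<'E'
from h import *
o,M=tool(); print(o['time_s'],o['eef_pos'])
d,a=delta(-0.150,0,0.16)
d0=np.load('top0d.npy'); v,u=np.mgrid[0:400,0:640]; ok=d0>0
P=p2w('top',np.c_[u[ok],v[ok]],d0[ok])
for y0 in np.arange(-0.5,0.25,0.05):
    row=[]
    for x0 in np.arange(0.2,0.5,0.05):
        s=P[(abs(P[:,1]-y0-.025)<.025)&(abs(P[:,0]-x0-.025)<.025)]; row.append(int(1000*s[:,2].max()) if len(s) else -1)
    print(round(y0,2),row)
E
```

```text
0.35 [ 0.19380378 -0.54124232  0.23107867]
target [0.4316 0.1923 0.16  ] units [  2.854 -24.417 -18.845] roll 2.899
-0.5 [-888, -29, -28, -1, -1, -1]
-0.45 [-889, -24, 2, 4, 56, 64]
-0.4 [-885, -25, 4, 3, 55, 50]
-0.35 [-882, -25, 3, 4, 82, 82]
-0.3 [-887, -25, 3, 4, 176, 180]
-0.25 [-890, -26, 4, 8, 162, 160]
-0.2 [-890, -25, 4, 6, 4, 56]
-0.15 [-889, -25, 4, 4, 18, 55]
-0.1 [-886, 573, 4, 18, 40, 57]
-0.05 [-888, 650, 7, 28, 43, 61]
-0.0 [-886, 694, 4, 30, 42, 64]
0.05 [569, 595, 4, 63, 42, 66]
0.1 [404, 338, 10, 59, 42, 70]
0.15 [-885, -49, 13, 14, 14, 16]
0.2 [-888, -48, 12, 13, 9, 15]
```

Request:
{"api": "apply_moves", "payload": {
  "deltas": [
    {"delta_pos": [0,-0.8,-0.6],"roll": 0.2},
    {"delta_pos": [0,-2.1,-1.6],"roll": 0.5},
    {"delta_pos": [0,-3.5,-2.7],"roll": 0.8},
    {"delta_pos": [0,-4.9,-3.8],"roll": 1.1},
    {"delta_pos": [0,-6.3,-4.9],"roll": 1.4},
    {"delta_pos": [0,-7.7,-5.9],"roll": 1.7},
    {"delta_pos": [0,-9.1,-7.0],"roll": 2.0},
    {"delta_pos": [0,-10.5,-8.1],"roll": 2.2},
    {"delta_pos": [0,-11.9,-9.2],"roll": 2.4},
    {"delta_pos": [0,-13.3,-10.3],"roll": 2.6},
    {"delta_pos": [0,-14.7,-11.3],"roll": 2.8},
    {"delta_pos": [0,-16.0,-12.3],"roll": 2.9}
  ],
  "hand": -1
}}

```text
time_s: 1.55
eef_pos: [0.3487, -0.0594, 0.2317]
eef_rot: [0.014, 0.707, 0.014, -0.707]
wrist_force: [0.4, -0.2, -0.4]
opening: -0.002
```

Run:
```python
from h import *
o,M=tool(); print(o['time_s'],o['eef_pos'],o['opening'],o['q'].round(2),M.round(3).tolist())
delta(-0.150,0,0.10)
```

```text
1.55 [ 0.34869565 -0.05936665  0.23166444] -0.0017627338969044772 [-0.51 -0.37  2.11  0.    1.4   1.02] [[0.001, 0.039, -0.999], [-0.001, -0.999, -0.039], [-1.0, 0.001, -0.001]]
target [0.4316 0.1923 0.1   ] units [ 5.264 -9.932 -3.703] roll -0.008
```

Request:
{"api": "apply_moves", "payload": {
  "deltas": [
    {"delta_pos": [0,-1.2,-0.45],"roll": 0},
    {"delta_pos": [0.2,-2.8,-1.05],"roll": 0},
    {"delta_pos": [0.5,-4.4,-1.65],"roll": 0},
    {"delta_pos": [1.0,-6.0,-2.25],"roll": 0},
    {"delta_pos": [1.6,-7.6,-2.85],"roll": 0},
    {"delta_pos": [2.4,-9.0,-3.4],"roll": 0},
    {"delta_pos": [3.4,-9.8,-3.65],"roll": 0},
    {"delta_pos": [4.3,-9.95,-3.7],"roll": 0},
    {"delta_pos": [5.0,-9.95,-3.7],"roll": 0},
    {"delta_pos": [5.2,-9.95,-3.7],"roll": 0},
    {"delta_pos": [5.2,-9.95,-3.7],"roll": 0}
  ]
}}

```text
time_s: 2.65
eef_pos: [0.4305, 0.191, 0.1008]
eef_rot: [-0.014, -0.706, -0.014, 0.708]
wrist_force: [0.4, 0.6, 0.9]
opening: 0.0
```

Run:
```python
from h import *
o,M=tool(); print(o['time_s'],o['eef_pos'],w2b(o['eef_pos']),o['wrist_force'],M.round(3).tolist())
a,d=snap('wrist','wrist1.png'); np.save('w1.npy',a); np.save('w1d.npy',d)
delta(-0.145,0,0.005)
```

```text
2.65 [0.43045045 0.19099394 0.10080902] [-0.15122107 -0.00123829] [0.3976244  0.64428511 0.85858611] [[-0.002, 0.04, -0.999], [-0.0, -0.999, -0.04], [-1.0, 0.0, 0.002]]
target [0.4366 0.1925 0.005 ] units [ 3.868 -0.049 -0.218] roll -0.003
```

View pics/wrist1.png

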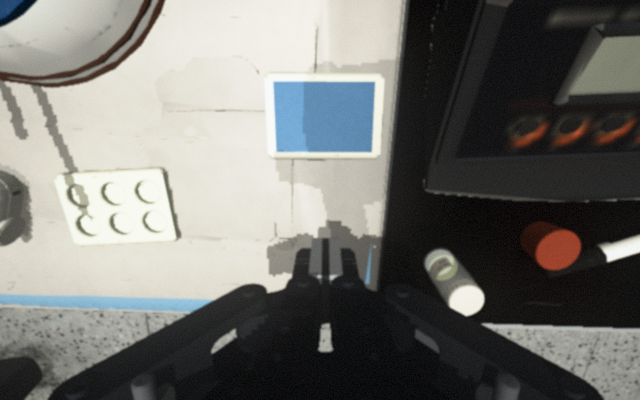

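Run:
```python
from h import *
r=ctrl.silhouettes('wrist','plate')
for k in r[:2]:
    m=k['mask'].astype(np.uint8); print(k['p'],k['at'])
    c=max(cv2.findContours(m,cv2.RETR_EXTERNAL,cv2.CHAIN_APPROX_NONE)[0],key=len)[:,0]
    W=inplane('wrist',c,0.0106)[:,:2]
    print(cv2.minAreaRect((w2b(W)*1000).astype(np.float32)))
r=ctrl.silhouettes('top','plate')
```

```text
0.76 [325.7, 115.1]
((-86.19400024414062, 1.6109809875488281), (84.20909118652344, 61.574302673339844), 89.93879699707031)
```

Request:
{"api": "apply_moves", "payload": {
  "deltas": [
    {"delta_pos": [0.6,-0.05,-0.1],"roll": 0},
    {"delta_pos": [1.6,-0.07,-0.2],"roll": 0},
    {"delta_pos": [2.6,-0.07,-0.22],"roll": 0},
    {"delta_pos": [3.4,-0.07,-0.22],"roll": 0},
    {"delta_pos": [3.75,-0.07,-0.22],"roll": 0},
    {"delta_pos": [3.84,-0.07,-0.22],"roll": 0},
    {"delta_pos": [3.84,-0.07,-0.22],"roll": 0}
  ]
}}

```text
time_s: 3.5
eef_pos: [0.4371, 0.1931, 0.0061]
eef_rot: [0.014, 0.707, 0.014, -0.707]
wrist_force: [1.0, 0.1, 0.1]
opening: 0.002
```

Run:
```python
from h import *
o,M=tool(); print(o['time_s'],o['eef_pos'],w2b(o['eef_pos']),o['wrist_force'],M.round(3).tolist())
delta(-0.095,0.0005,0.005)
delta(-0.035,0.0005,0.005)
```

```text
3.5 [0.43713209 0.19314757 0.0060612 ] [-0.14445839  0.00064547] [1.01139464 0.08167261 0.10411521] [[0.001, 0.04, -0.999], [0.0, -0.999, -0.04], [-1.0, -0.0, -0.001]]
target [0.4866 0.195  0.005 ] units [ 0.045  0.005 -1.978] roll -0.002
target [0.5465 0.1974 0.005 ] units [ 0.048  0.005 -4.378] roll -0.002
```

Request:
{"api": "apply_moves", "payload": {
  "deltas": [
    {"delta_pos": [0.05,0,-0.1],"roll": 0},
    {"delta_pos": [0.05,0,-0.3],"roll": 0},
    {"delta_pos": [0.05,0,-0.5],"roll": 0},
    {"delta_pos": [0.05,0,-0.65],"roll": 0},
    {"delta_pos": [0.05,0,-0.8],"roll": 0},
    {"delta_pos": [0.05,0,-1.0],"roll": 0},
    {"delta_pos": [0.05,0,-1.25],"roll": 0},
    {"delta_pos": [0.05,0,-1.5],"roll": 0},
    {"delta_pos": [0.05,0,-1.75],"roll": 0},
    {"delta_pos": [0.05,0,-2.0],"roll": 0},
    {"delta_pos": [0.05,0,-2.2],"roll": 0},
    {"delta_pos": [0.05,0,-2.3],"roll": 0}
  ]
}}

```text
time_s: 4.7
eef_pos: [0.4945, 0.1954, 0.004]
eef_rot: [0.014, 0.707, 0.014, -0.707]
wrist_force: [-0.6, -0.0, 0.5]
opening: -0.003
```

Run:
```python
from h import *
o,M=tool(); print(o['time_s'],o['eef_pos'],w2b(o['eef_pos']),o['wrist_force'],M.round(3).tolist())
a,d=snap('wrist','wrist2.png')
b,_=snap('top','top2.png'); 
cv2.imwrite('pics/top2c.png',cv2.resize(cv2.cvtColor(b,cv2.COLOR_RGB2BGR)[120:270,200:400],None,fx=4,fy=4,interpolation=cv2.INTER_CUBIC))
r=ctrl.silhouettes('wrist','plate')
for k in r[:1]:
    m=k['mask'].astype(np.uint8); print(k['p'],k['at'])
    c=max(cv2.findContours(m,cv2.RETR_EXTERNAL,cv2.CHAIN_APPROX_NONE)[0],key=len)[:,0]
    print(cv2.minAreaRect((w2b(inplane('wrist',c,0.0106)[:,:2])*1000).astype(np.float32)))
```

```text
4.7 [0.49450738 0.19538854 0.00404146] [-0.08703938  0.00058205] [-0.59027773 -0.02765832  0.47308652] [[0.0, 0.04, -0.999], [0.0, -0.999, -0.04], [-1.0, -0.0, -0.0]]
0.7 [328.2, 170.1]
((-43.80481719970703, 1.4418678283691406), (84.14707946777344, 60.62685012817383), 89.96153259277344)
```

View pics/wrist2.png

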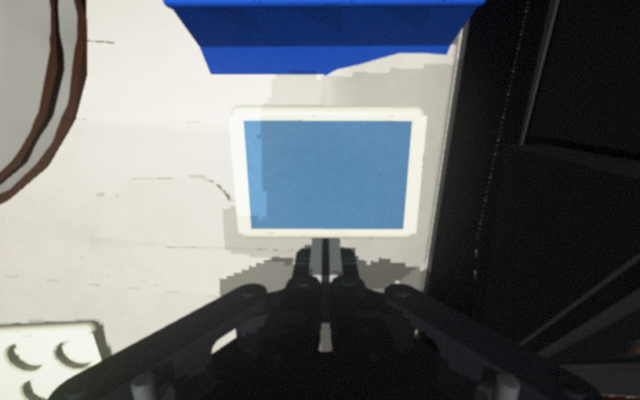

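View pics/top2c.png

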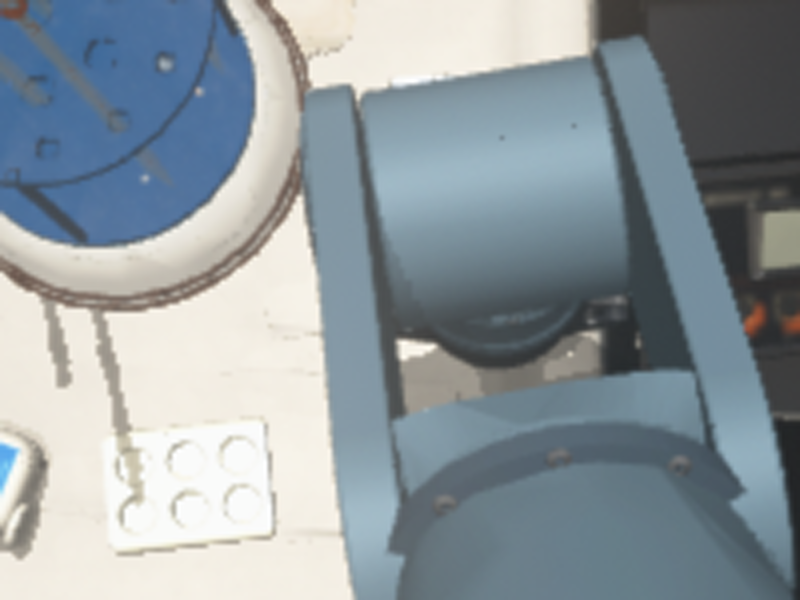

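Run:
```python
from h import *
b,d=ctrl.camera('top')
v,u=np.mgrid[0:400,0:640]; ok=(d>0)
P=p2w('top',np.c_[u[ok],v[ok]],d[ok]); uv=np.c_[u[ok],v[ok]]
d0=np.load('top0d.npy'); ok0=d0>0
P0=p2w('top',np.c_[u[ok0],v[ok0]],d0[ok0])
ch=(abs(d-d0)[ok]>0.03)
A=P[ch&(P[:,0]>0.4)]
for z0 in np.arange(0.05,0.6,0.05):
    s=A[abs(A[:,2]-z0-.025)<.025]; t=P0[(abs(P0[:,2]-z0-.025)<.025)&(P0[:,1]>0.2)&(P0[:,1]<0.45)&(P0[:,0]>0.5)&(P0[:,0]<0.8)]
    m=P0[(abs(P0[:,2]-z0-.025)<.025)&(P0[:,1]<0.2)&(P0[:,1]>0)&(P0[:,0]>0.45)&(P0[:,0]<0.7)]
    print(round(z0,2),'arm',(len(s),s[:,1].min().round(3),s[:,1].max().round(3),s[:,0].max().round(3)) if len(s) else None,'stand',(len(t),t[:,1].min().round(3),np.percentile(t[:,1],2).round(3),t[t[:,1].argmin()].round(3)) if len(t) else None,'meter',m[:,1].max().round(3) if len(m) else None)
w=ctrl.camera('wrist')
print('foot', w2b(inplane('wrist',[[215,74],[250,74],[290,74.5],[310,75]],0.0026))*1000)
print('top', w2b(inplane('wrist',[[165,4],[481,4]],0.031))*1000)
print('bend', w2b(inplane('wrist',[[204,47],[300,46],[450,45]],0.0106))*1000)
o,M=tool(); print(o['time_s'],w2b(o['eef_pos']),o['eef_pos'][2])
```

```text
0.05 arm (235, np.float64(-0.417), np.float64(0.843), np.float64(0.882)) stand (1437, np.float64(0.316), np.float64(0.319), array([0.606, 0.316, 0.069])) meter 0.131
0.1 arm (74, np.float64(-0.364), np.float64(0.766), np.float64(0.882)) stand (113, np.float64(0.324), np.float64(0.324), array([0.638, 0.324, 0.109])) meter 0.125
0.15 arm (115, np.float64(-0.269), np.float64(0.435), np.float64(0.711)) stand (3858, np.float64(0.316), np.float64(0.321), array([0.608, 0.316, 0.195])) meter None
0.2 arm (198, np.float64(-0.342), np.float64(0.444), np.float64(0.76)) stand (607, np.float64(0.326), np.float64(0.327), array([0.617, 0.326, 0.217])) meter None
0.25 arm (81, np.float64(0.173), np.float64(0.444), np.float64(0.616)) stand (795, np.float64(0.325), np.float64(0.326), array([0.617, 0.325, 0.275])) meter None
0.3 arm (1035, np.float64(0.139), np.float64(0.457), np.float64(0.61)) stand (1054, np.float64(0.325), np.float64(0.326), array([0.618, 0.325, 0.331])) meter None
0.35 arm (4289, np.float64(0.134), np.float64(0.454), np.float64(0.61)) stand (1389, np.float64(0.324), np.float64(0.32
[... 314 characters left out ...]
p.float64(0.325), array([0.619, 0.324, 0.454])) meter None
0.5 arm (4, np.float64(0.409), np.float64(0.461), np.float64(0.627)) stand (396, np.float64(0.353), np.float64(0.355), array([0.625, 0.353, 0.526])) meter None
0.55 arm (3, np.float64(0.405), np.float64(0.408), np.float64(0.56)) stand (306, np.float64(0.403), np.float64(0.404), array([0.557, 0.403, 0.6  ])) meter None
foot [[-1.05396748 50.05572021]
 [-1.06292306 34.98281616]
 [-1.274278   17.76350049]
 [-1.4806957   9.14971199]]
top [[ 18.01171516  54.73663572]
 [ 17.95006651 -48.11507302]]
bend [[  8.33820138  50.74159676]
 [  8.67746092  12.5966444 ]
 [  9.00336361 -46.89682386]]
4.95 [-0.08784738  0.00064687] 0.004010665098793949
```

Request:
{"api": "apply_moves", "payload": {
  "deltas": [
    {"delta_pos": [-0.03,0,-0.1],"roll": 0},
    {"delta_pos": [-0.03,0,-0.25],"roll": 0},
    {"delta_pos": [-0.03,0,-0.4],"roll": 0},
    {"delta_pos": [-0.03,0,-0.5],"roll": 0},
    {"delta_pos": [-0.03,0,-0.6],"roll": 0},
    {"delta_pos": [-0.03,0,-0.7],"roll": 0},
    {"delta_pos": [-0.03,0,-0.8],"roll": 0},
    {"delta_pos": [-0.03,0,-0.9],"roll": 0},
    {"delta_pos": [-0.03,0,-1.0],"roll": 0},
    {"delta_pos": [-0.03,0,-1.1],"roll": 0},
    {"delta_pos": [-0.03,0,-1.2],"roll": 0},
    {"delta_pos": [-0.03,0,-1.25],"roll": 0}
  ]
}}

```text
time_s: 6.15
eef_pos: [0.5254, 0.1966, 0.0048]
eef_rot: [0.014, 0.707, 0.014, -0.707]
wrist_force: [-2.0, -0.1, -0.7]
opening: 0.0
```

Run:
```python
from h import *
o,M=tool(); print(o['time_s'],o['eef_pos'],w2b(o['eef_pos'])*1000,o['wrist_force'])
a,d=snap('wrist','wrist3.png')
b,_=snap('scene','scene3.png'); 
cv2.imwrite('pics/scene3c.png',cv2.resize(cv2.cvtColor(b,cv2.COLOR_RGB2BGR)[120:270,200:400],None,fx=4,fy=4,interpolation=cv2.INTER_CUBIC))
```

```text
6.15 [0.52541282 0.19663758 0.00475364] [-56.10870838   0.58979498] [-2.04081697 -0.10746268 -0.74046937]
```

View pics/wrist3.png

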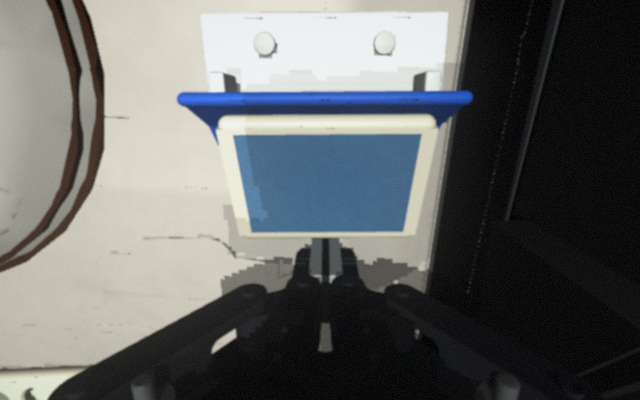

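View pics/scene3c.png

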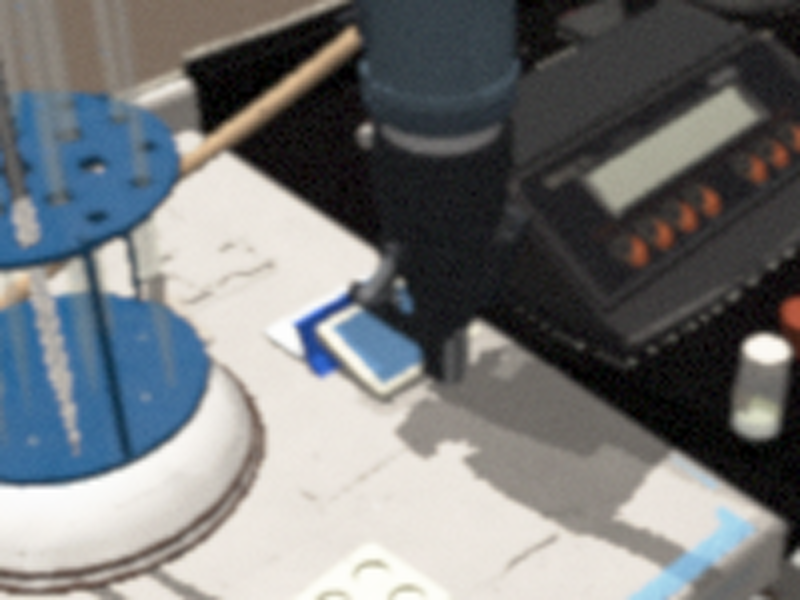

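Request:
{"api": "apply_moves", "payload": {
  "deltas": [
    {"delta_pos": [0,0,-0.1],"roll": 0},
    {"delta_pos": [0,0,-0.2],"roll": 0},
    {"delta_pos": [0,0,-0.3],"roll": 0},
    {"delta_pos": [0,0,-0.4],"roll": 0},
    {"delta_pos": [0,0,-0.5],"roll": 0},
    {"delta_pos": [0,0,-0.6],"roll": 0},
    {"delta_pos": [0,0,-0.7],"roll": 0},
    {"delta_pos": [0,0,-0.8],"roll": 0},
    {"delta_pos": [0,0,-0.9],"roll": 0},
    {"delta_pos": [0,0,-1.0],"roll": 0}
  ]
}}

```text
time_s: 7.25
eef_pos: [0.5502, 0.1977, 0.0048]
eef_rot: [-0.014, -0.707, -0.014, 0.707]
wrist_force: [-0.9, 0.8, -1.2]
opening: -0.002
```

Run:
```python
from h import *
o,M=tool(); print(o['time_s'],o['eef_pos'],w2b(o['eef_pos'])*1000,o['wrist_force'])
a,d=snap('wrist','wrist4.png')
print('blocktop by wrist',w2b(inplane('wrist',[[0,0]],0.031))*0)
```

```text
7.25 [0.55023572 0.19767924 0.00478259] [-31.26400358   0.63443386] [-0.94804165  0.79883068 -1.15432391]
blocktop by wrist [[0. 0.]]
```

View pics/wrist4.png

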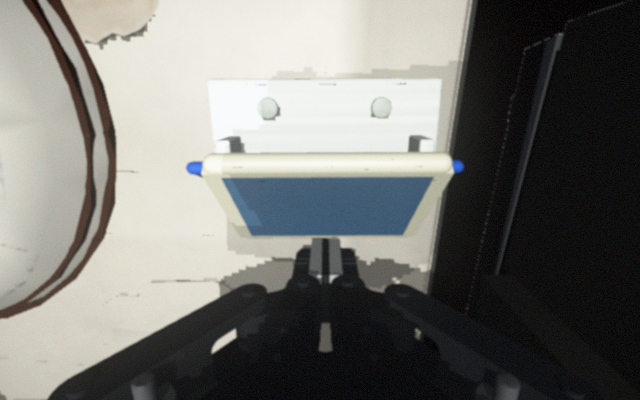

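Request:
{"api": "apply_moves", "payload": {
  "deltas": [
    {"delta_pos": [0,0,-0.08],"roll": 0},
    {"delta_pos": [0,0,-0.16],"roll": 0},
    {"delta_pos": [0,0,-0.24],"roll": 0},
    {"delta_pos": [0,0,-0.32],"roll": 0},
    {"delta_pos": [0,0,-0.38],"roll": 0},
    {"delta_pos": [0,0,-0.44],"roll": 0},
    {"delta_pos": [0,0,-0.5],"roll": 0},
    {"delta_pos": [0,0,-0.5],"roll": 0}
  ]
}}

```text
time_s: 8.1
eef_pos: [0.5628, 0.1982, 0.0048]
eef_rot: [0.014, 0.707, 0.014, -0.707]
wrist_force: [-0.7, -0.4, 0.3]
opening: 0.001
```

Run:
```python
from h import *
o,M=tool(); print(o['time_s'],o['eef_pos'],w2b(o['eef_pos'])*1000,o['wrist_force'])
a,d=snap('wrist','wrist5.png'); np.save('w5d.npy',d); np.save('w5.npy',a)
# panel plane from depth
I=a.astype(int); m=((I[...,2]-I[...,0])>40)&(d>0)
m[:150]=0; m[245:]=0; m[:,:215]=0; m[:,440:]=0
v,u=np.nonzero(m); P=p2w('wrist',np.c_[u,v],d[v,u]); B=np.c_[w2b(P),P[:,2]]
c=B.mean(0); n=np.linalg.svd(B-c)[2][2]; n*=np.sign(n[2]); r=(B-c)@n
k=abs(r)<0.004; c=B[k].mean(0); n=np.linalg.svd(B[k]-c,full_matrices=False)[2][2]; n*=np.sign(n[2])
print(len(B),k.sum(),'c',c*1000,'n',n,'tilt',np.degrees(np.arccos(n[2])),B[k].min(0)*1000,B[k].max(0)*1000)
```

```text
8.1 [0.56282902 0.19816198 0.00484253] [-18.66147619   0.61139483] [-0.7431288  -0.43325801  0.32469358]
5 5 c [ 7.01955707 33.71160294 29.73740044] n [-0.84296412  0.07582456  0.5325994 ] tilt 57.81874526404805 [ 4.91336253 32.79168155 26.67295209] [ 9.10490692 36.31701936 33.42102304]
```

View pics/wrist5.png

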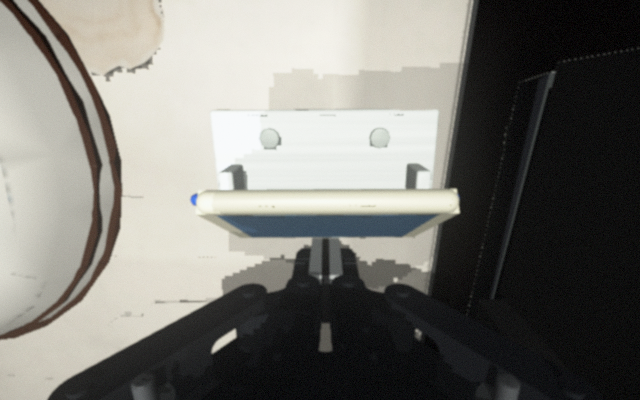

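```bash
cat >> h.py <<'E'
def planefit(name,d,sel):
    v,u=np.nonzero(sel&(d>0)); P=p2w(name,np.c_[u,v],d[v,u]); B=np.c_[w2b(P),P[:,2]]
    c=np.median(B,0); k=np.ones(len(B),bool)
    for _ in range(4):
        c=B[k].mean(0); n=np.linalg.svd(B[k]-c,full_matrices=False)[2][2]; n*=np.sign(n[2]); k=abs((B-c)@n)<0.003
    print('n',len(B),k.sum(),'c',(c*1000).round(1),'normal',n.round(3),'tilt',np.degrees(np.arccos(n[2])).round(1),'lo',(np.percentile(B[k],1,axis=0)*1000).round(1),'hi',(np.percentile(B[k],99,axis=0)*1000).round(1))
    return c,n
E
python3 - <<'E'
from h import *
d=np.load('w5d.npy'); a=np.load('w5.npy')
print(a[225,320],a[200,320],a[235,330])
m=np.zeros(d.shape,bool); m[216:232,250:410]=1
planefit('wrist',d,m)
for uu in (250,320,400):
    P=p2w('wrist',np.c_[np.full(12,uu),np.arange(184,240,5)[:12]],d[np.arange(184,240,5)[:12],uu]); print(uu,(np.c_[w2b(P),P[:,2]]*1000).round(1).tolist())
E
```

```text
[59 79 92] [248 249 242] [68 86 96]
n 2555 2555 c [13.2  0.9 39.2] normal [-0.844 -0.004  0.537] tilt 57.5 lo [  4.  -29.9  24.5] hi [21.1 31.1 51.9]
250 [[20.5, 37.1, 8.6], [18.2, 37.2, 9.0], [29.1, 26.2, 53.6], [27.8, 25.9, 54.9], [26.5, 25.8, 55.7], [24.9, 25.9, 55.9], [22.9, 26.3, 54.8], [18.3, 28.3, 47.4], [13.3, 30.5, 39.5], [7.4, 33.0, 30.4], [0.4, 36.0, 19.6], [-11.2, 41.5, -0.3]]
320 [[20.4, 5.0, 8.3], [17.8, 5.0, 7.5], [29.2, 4.2, 54.1], [27.8, 4.2, 54.9], [26.5, 4.2, 55.8], [24.8, 4.2, 55.7], [22.2, 4.3, 53.0], [18.5, 4.4, 48.0], [13.0, 4.5, 39.0], [6.7, 4.7, 28.9], [0.3, 4.9, 19.3], [-6.9, 5.1, 8.9]]
400 [[20.3, -31.9, 8.2], [29.8, -21.5, 50.5], [29.2, -20.7, 54.2], [28.3, -20.2, 56.4], [26.5, -20.5, 55.8], [24.4, -20.9, 54.5], [22.4, -21.3, 53.7], [18.0, -23.2, 46.7], [12.6, -25.6, 38.0], [7.0, -27.9, 29.7], [-0.5, -31.2, 17.6], [-7.7, -34.0, 7.3]]
```

Request:
{"api": "apply_moves", "payload": {
  "deltas": [
    {"delta_pos": [0,0,-0.03],"roll": 0},
    {"delta_pos": [0,0,-0.06],"roll": 0},
    {"delta_pos": [0,0,-0.06],"roll": 0}
  ]
}}

```text
time_s: 8.45
eef_pos: [0.564, 0.1982, 0.0048]
eef_rot: [-0.014, -0.707, -0.014, 0.707]
wrist_force: [-1.1, 0.3, -0.2]
opening: -0.004
```

Run:
```python
from h import *
o,M=tool(); print(o['time_s'],o['eef_pos'],w2b(o['eef_pos'])*1000,o['wrist_force'])
a,d=snap('wrist','wrist6.png')
m=np.zeros(d.shape,bool); m[218:232,250:410]=1
planefit('wrist',d,m)
```

```text
8.45 [0.56402817 0.19822237 0.00477292] [-17.46087201   0.62361273] [-1.13543368  0.29087445 -0.24974535]
n 2228 2228 c [16.3  1.  44.5] normal [-0.858 -0.004  0.514] tilt 59.1 lo [  7.3 -28.6  29.3] hi [23.3 29.8 56.3]
```

Request:
{"api": "apply_moves", "payload": {
  "deltas": [
    {"delta_pos": [0,0,0.02],"roll": 0},
    {"delta_pos": [0,0,0.05],"roll": 0},
    {"delta_pos": [0,0,0.1],"roll": 0},
    {"delta_pos": [0,0,0.2],"roll": 0},
    {"delta_pos": [0,0,0.4],"roll": 0},
    {"delta_pos": [0,0,0.4],"roll": 0}
  ]
}}

```text
time_s: 9.1
eef_pos: [0.553, 0.1978, 0.0046]
eef_rot: [-0.014, -0.707, -0.014, 0.707]
wrist_force: [-0.4, 0.0, 0.2]
opening: -0.001
```

Run:
```python
from h import *
o,M=tool(); print(o['time_s'],o['eef_pos'],w2b(o['eef_pos'])*1000,o['wrist_force'])
a,d=snap('wrist','wrist7.png'); np.save('w7.npy',a); np.save('w7d.npy',d)
```

```text
9.1 [0.553035   0.1978449  0.00457951] [-28.46033436   0.68762298] [-0.40769502  0.00819265  0.19790513]
```

View pics/wrist7.png

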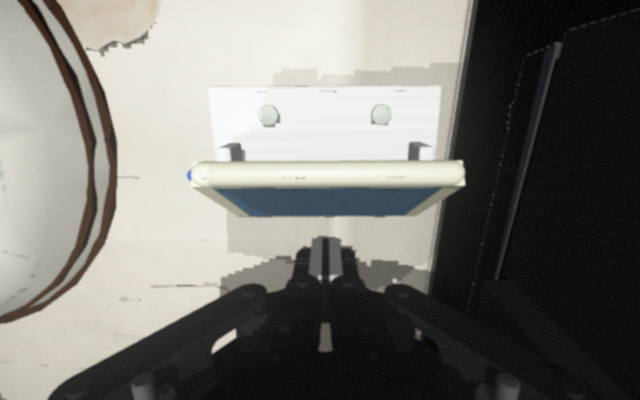

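Run:
```python
from h import *
d=np.load('w7d.npy')
m=np.zeros(d.shape,bool); m[192:212,250:410]=1
planefit('wrist',d,m)
for uu in (240,320,420):
    vs=np.arange(158,190,3); P=p2w('wrist',np.c_[np.full(len(vs),uu),vs],d[vs,uu]); print(uu,(np.c_[w2b(P),P[:,2]]*1000).round(1).tolist())
o,M=tool(); print(o['time_s'],w2b(o['eef_pos']))
delta(-0.05,0.0015,0.10); delta(0.055,0.0015,0.10)
```

```text
n 3187 3187 c [11.4  1.  35.9] normal [-0.86  -0.004  0.509] tilt 59.4 lo [  2.1 -30.2  20. ] hi [19.3 31.6 49.5]
240 [[23.8, 39.9, 11.8], [30.1, 28.6, 52.9], [29.5, 28.3, 54.5], [28.9, 27.9, 56.1], [27.9, 28.1, 55.7], [27.3, 27.9, 56.7], [26.2, 28.1, 56.2], [25.4, 28.1, 56.6], [24.4, 28.2, 56.3], [23.6, 28.1, 56.8], [21.5, 29.5, 52.4]]
320 [[23.1, 5.0, 7.6], [30.2, 4.2, 53.0], [29.5, 4.2, 54.2], [28.7, 4.2, 54.9], [28.2, 4.2, 56.8], [27.2, 4.2, 56.6], [26.7, 4.2, 58.1], [25.6, 4.2, 57.4], [24.3, 4.2, 55.8], [23.4, 4.2, 55.9], [21.7, 4.3, 53.3]]
420 [[26.0, -35.0, 24.2], [30.1, -26.2, 53.0], [29.7, -25.5, 55.5], [29.0, -25.4, 56.3], [28.0, -25.6, 55.9], [27.3, -25.3, 57.0], [26.2, -25.6, 56.4], [25.5, -25.4, 57.2], [24.1, -26.1, 55.4], [23.3, -26.1, 55.6], [21.0, -27.6, 51.0]]
9.15 [-0.02801558  0.00067692]
target [0.5315 0.1978 0.1   ] units [-3.812 -0.033  0.881] roll 0.001
target [0.6364 0.202  0.1   ] units [-3.814 -0.033 -3.319] roll 0.001
```

Request:
{"api": "apply_moves", "payload": {
  "deltas": [
    {"delta_pos": [-0.5,0,0.2],"roll": 0},
    {"delta_pos": [-1.6,0,0.4],"roll": 0},
    {"delta_pos": [-2.9,-0.03,0.4],"roll": 0},
    {"delta_pos": [-3.8,-0.03,0.3],"roll": 0},
    {"delta_pos": [-4.0,-0.03,-0.2],"roll": 0},
    {"delta_pos": [-4.0,-0.03,-1.2],"roll": 0},
    {"delta_pos": [-4.0,-0.03,-2.2],"roll": 0},
    {"delta_pos": [-4.0,-0.03,-3.0],"roll": 0},
    {"delta_pos": [-4.0,-0.03,-3.35],"roll": 0},
    {"delta_pos": [-4.0,-0.03,-3.4],"roll": 0},
    {"delta_pos": [-4.0,-0.03,-3.4],"roll": 0}
  ]
}}

```text
time_s: 10.25
eef_pos: [0.6382, 0.202, 0.1048]
eef_rot: [-0.014, -0.707, -0.014, 0.707]
wrist_force: [-1.2, 1.0, 0.1]
opening: 0.004
```

Run:
```python
from h import *
o,M=tool(); print(o['time_s'],o['eef_pos'],w2b(o['eef_pos'])*1000,o['wrist_force'])
a,d=snap('wrist','wrist8.png'); np.save('w8.npy',a); np.save('w8d.npy',d)
b,_=snap('scene','scene8.png'); 
cv2.imwrite('pics/scene8c.png',cv2.resize(cv2.cvtColor(b,cv2.COLOR_RGB2BGR)[120:270,200:400],None,fx=4,fy=4,interpolation=cv2.INTER_CUBIC))
delta(0.056,0.0015,0.042)
```

```text
10.25 [0.63817191 0.20201339 0.1047644 ] [56.77528373  1.43605752] [-1.17631046  0.97509113  0.07356131]
target [0.6374 0.202  0.042 ] units [2.509e+00 1.000e-03 1.800e-02] roll 0.002
```

View pics/wrist8.png

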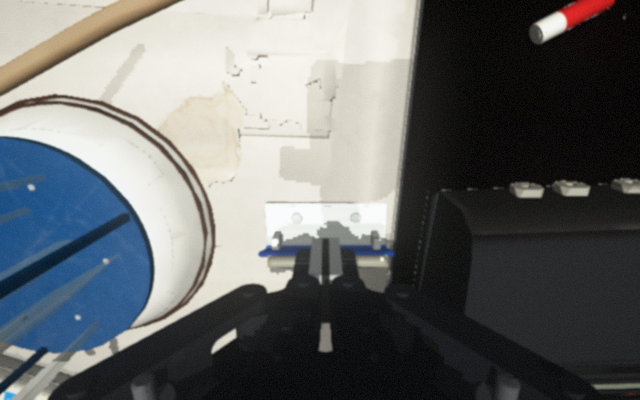

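View pics/scene8c.png

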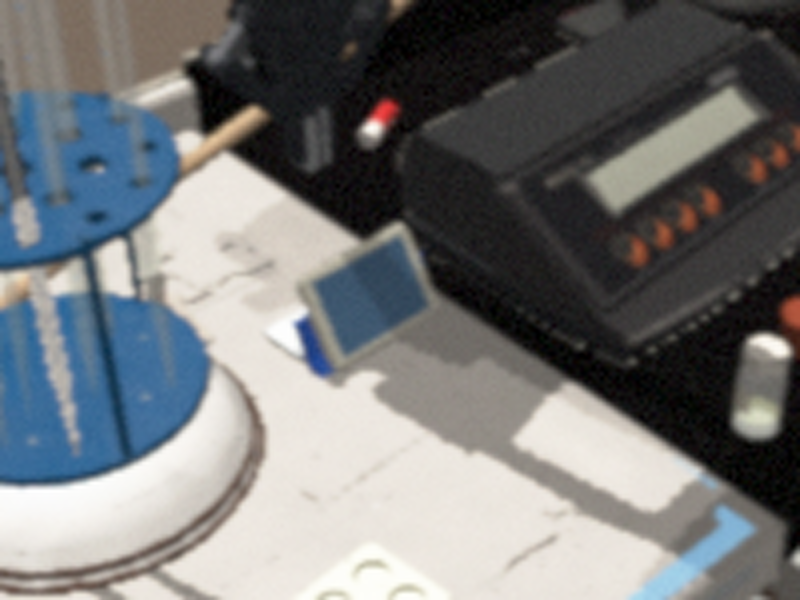

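Request:
{"api": "apply_moves", "payload": {
  "deltas": [
    {"delta_pos": [0.5,0,0],"roll": 0},
    {"delta_pos": [1.3,0,0],"roll": 0},
    {"delta_pos": [2.0,0,0],"roll": 0},
    {"delta_pos": [2.4,0,0],"roll": 0},
    {"delta_pos": [2.5,0,0],"roll": 0},
    {"delta_pos": [2.5,0,0],"roll": 0}
  ]
}}

```text
time_s: 10.95
eef_pos: [0.6386, 0.2019, 0.0417]
eef_rot: [-0.014, -0.707, -0.014, 0.707]
wrist_force: [-0.3, 0.6, 0.6]
opening: -0.002
```

Run:
```python
from h import *
o,M=tool(); print(o['time_s'],o['eef_pos'],w2b(o['eef_pos'])*1000,o['wrist_force'])
b,_=snap('scene','scene9.png'); 
cv2.imwrite('pics/scene9c.png',cv2.resize(cv2.cvtColor(b,cv2.COLOR_RGB2BGR)[120:270,200:400],None,fx=4,fy=4,interpolation=cv2.INTER_CUBIC))
```

```text
10.95 [0.63862809 0.20194011 0.041693  ] [57.22814901  1.34452256] [-0.34184151  0.61914137  0.57390953]
```

View pics/scene9c.png

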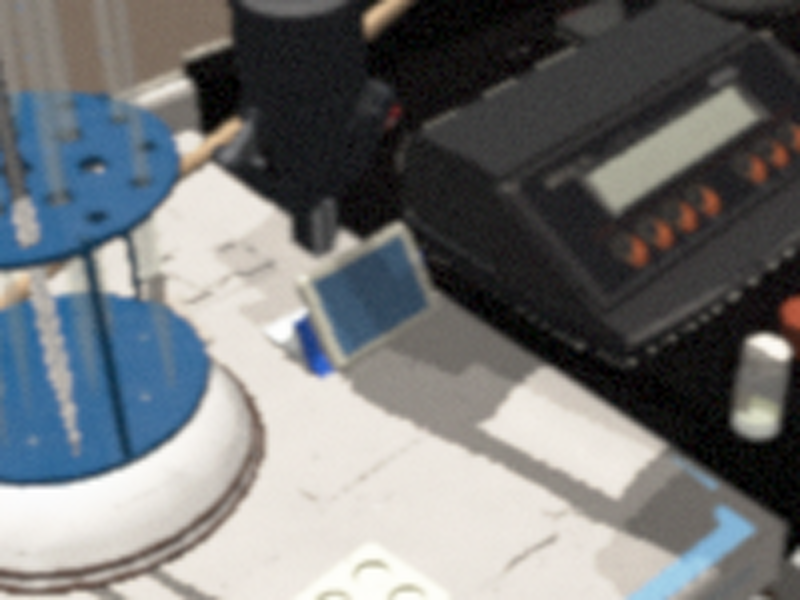

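Request:
{"api": "apply_moves", "payload": {
  "deltas": [
    {"delta_pos": [0,0,0.15],"roll": 0},
    {"delta_pos": [0,0,0.3],"roll": 0},
    {"delta_pos": [0,0,0.42],"roll": 0},
    {"delta_pos": [0,0,0.52],"roll": 0},
    {"delta_pos": [0,0,0.6],"roll": 0},
    {"delta_pos": [0,0,0.68],"roll": 0},
    {"delta_pos": [0,0,0.76],"roll": 0},
    {"delta_pos": [0,0,0.84],"roll": 0},
    {"delta_pos": [0,0,0.92],"roll": 0},
    {"delta_pos": [0,0,1.0],"roll": 0}
  ]
}}

```text
time_s: 12.0
eef_pos: [0.6138, 0.201, 0.0423]
eef_rot: [0.014, 0.707, 0.014, -0.707]
wrist_force: [-0.3, -0.2, -0.8]
opening: -0.002
```

Run:
```python
from h import *
o,M=tool(); print(o['time_s'],o['eef_pos'],w2b(o['eef_pos'])*1000,o['wrist_force'])
b,_=snap('scene','scene10.png'); 
cv2.imwrite('pics/scene10c.png',cv2.resize(cv2.cvtColor(b,cv2.COLOR_RGB2BGR)[120:270,200:400],None,fx=4,fy=4,interpolation=cv2.INTER_CUBIC))
```

```text
12.0 [0.61385    0.20098491 0.04231327] [32.43168545  1.38448619] [-0.32466524 -0.21326153 -0.83157267]
```

View pics/scene10c.png

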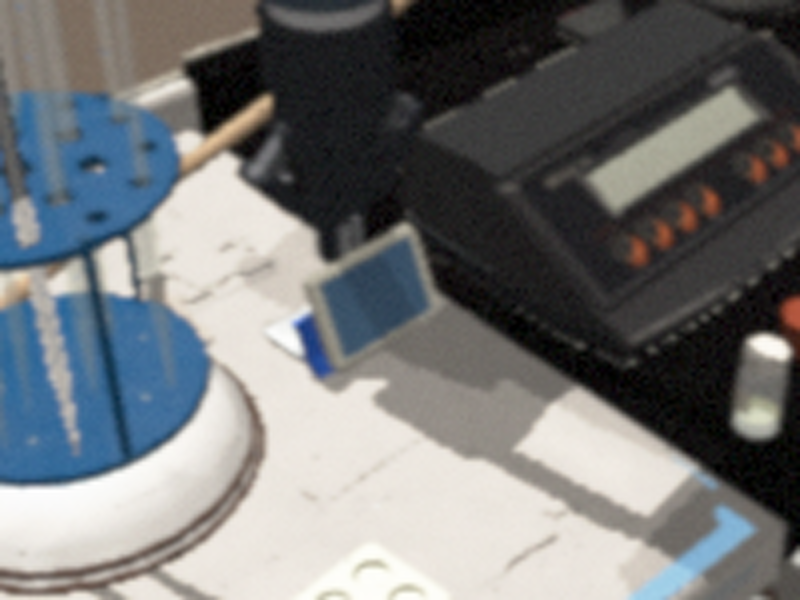

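Request:
{"api": "apply_moves", "payload": {
  "deltas": [
    {"delta_pos": [0,0,0.08],"roll": 0},
    {"delta_pos": [0,0,0.16],"roll": 0},
    {"delta_pos": [0,0,0.24],"roll": 0},
    {"delta_pos": [0,0,0.32],"roll": 0},
    {"delta_pos": [0,0,0.4],"roll": 0},
    {"delta_pos": [0,0,0.4],"roll": 0}
  ]
}}

```text
time_s: 12.65
eef_pos: [0.6036, 0.2006, 0.0422]
eef_rot: [-0.014, -0.707, -0.014, 0.707]
wrist_force: [0.3, 0.7, 0.3]
opening: -0.001
```

Run:
```python
from h import *
o,M=tool(); print(o['time_s'],o['eef_pos'],w2b(o['eef_pos'])*1000,o['wrist_force'])
b,d=snap('scene','scene11.png'); np.save('s11d.npy',d)
cv2.imwrite('pics/scene11c.png',cv2.resize(cv2.cvtColor(b,cv2.COLOR_RGB2BGR)[120:270,200:400],None,fx=4,fy=4,interpolation=cv2.INTER_CUBIC))
m=np.zeros(d.shape,bool); m[188:206,286:303]=1
planefit('scene',d,m)
```

```text
12.65 [0.60356909 0.20060961 0.0421835 ] [22.14399659  1.42207633] [0.34603422 0.67837825 0.28621416]
n 302 295 c [-2.5  4.9 32.1] normal [-0.981 -0.003  0.193] tilt 78.9 lo [ -8.6 -21.4   3.4] hi [ 3.3 31.7 59.5]
```

View pics/scene11c.png

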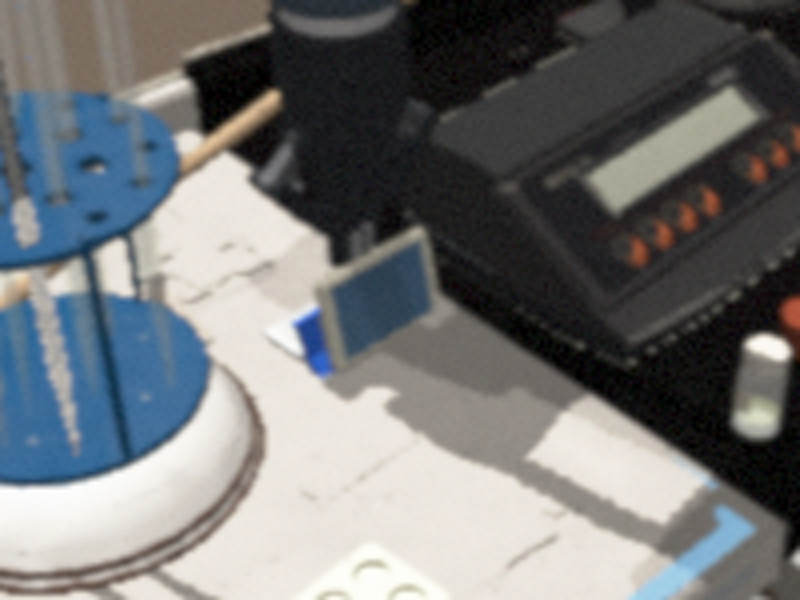

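Request:
{"api": "apply_moves", "payload": {
  "deltas": [
    {"delta_pos": [0,0,0.08],"roll": 0},
    {"delta_pos": [0,0,0.16],"roll": 0},
    {"delta_pos": [0,0,0.24],"roll": 0},
    {"delta_pos": [0,0,0.32],"roll": 0},
    {"delta_pos": [0,0,0.4],"roll": 0},
    {"delta_pos": [0,0,0.48],"roll": 0},
    {"delta_pos": [0,0,0.56],"roll": 0},
    {"delta_pos": [0,0,0.56],"roll": 0},
    {"delta_pos": [0,0,0.56],"roll": 0}
  ]
}}

```text
time_s: 13.6
eef_pos: [0.59, 0.2, 0.0423]
eef_rot: [0.014, 0.707, 0.014, -0.707]
wrist_force: [-0.7, 0.1, -0.1]
opening: 0.002
```

Run:
```python
from h import *
o,M=tool(); print(o['time_s'],o['eef_pos'],w2b(o['eef_pos'])*1000,o['wrist_force'])
b,d=snap('scene','scene12.png'); np.save('s12d.npy',d)
cv2.imwrite('pics/scene12c.png',cv2.resize(cv2.cvtColor(b,cv2.COLOR_RGB2BGR)[120:270,200:400],None,fx=4,fy=4,interpolation=cv2.INTER_CUBIC))
```

```text
13.6 [0.58996545 0.20004841 0.04230961] [8.52879712 1.40726533] [-0.67176373  0.06189936 -0.14999685]
```

View pics/scene12c.png

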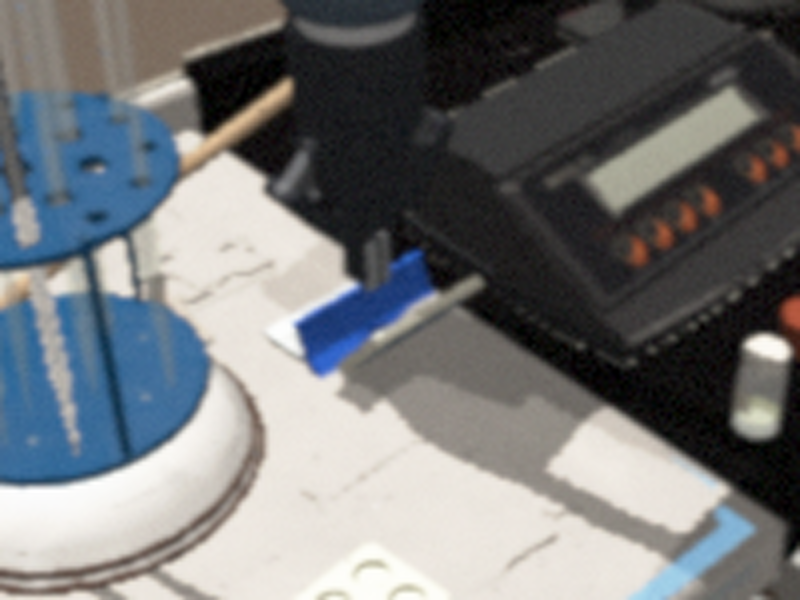

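Request:
{"api": "apply_moves", "payload": {
  "deltas": [
    {"delta_pos": [-0.3,0,0],"roll": 0},
    {"delta_pos": [-1.0,0,0],"roll": 0},
    {"delta_pos": [-2.0,0,0],"roll": 0},
    {"delta_pos": [-3.0,0,0],"roll": 0},
    {"delta_pos": [-3.8,0,0],"roll": 0},
    {"delta_pos": [-4.0,0,0],"roll": 0},
    {"delta_pos": [-4.0,0,0],"roll": 0}
  ]
}}

```text
time_s: 14.35
eef_pos: [0.5907, 0.2001, 0.1435]
eef_rot: [0.014, 0.708, 0.014, -0.706]
wrist_force: [0.1, 0.2, 0.0]
opening: -0.001
```

Run:
```python
from h import *
o,M=tool(); print(o['time_s'],o['eef_pos'],w2b(o['eef_pos'])*1000,o['wrist_force'])
b,d=snap('scene','scene13.png'); np.save('s13d.npy',d)
cv2.imwrite('pics/scene13c.png',cv2.resize(cv2.cvtColor(b,cv2.COLOR_RGB2BGR)[120:270,200:400],None,fx=4,fy=4,interpolation=cv2.INTER_CUBIC))
a,d=snap('wrist','wrist13.png')
```

```text
14.35 [0.59067885 0.20013835 0.14346181] [9.24522918 1.4685065 ] [0.10682488 0.15590358 0.04173026]
```

View pics/scene13c.png

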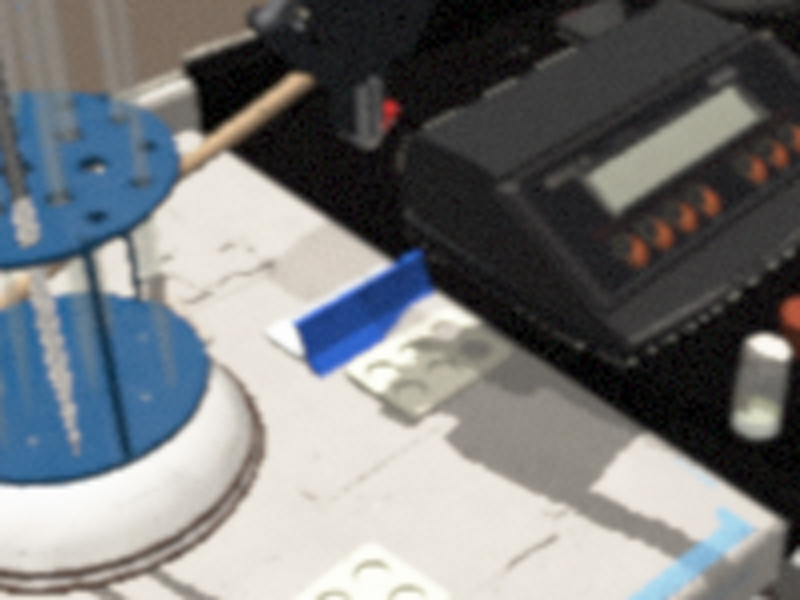

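Request:
{"api": "apply_moves", "payload": {
  "deltas": [
    {"delta_pos": [-0.3,0,0.3],"roll": 0},
    {"delta_pos": [-0.8,0,1.0],"roll": 0},
    {"delta_pos": [-1.2,0,2.0],"roll": 0},
    {"delta_pos": [-1.5,0,3.0],"roll": 0},
    {"delta_pos": [-1.5,0,4.0],"roll": 0},
    {"delta_pos": [-1.5,0,4.7],"roll": 0},
    {"delta_pos": [-1.5,0,4.9],"roll": 0},
    {"delta_pos": [-1.5,0,4.9],"roll": 0}
  ]
}}

```text
time_s: 15.25
eef_pos: [0.467, 0.1951, 0.1796]
eef_rot: [-0.014, -0.707, -0.014, 0.707]
wrist_force: [0.5, -0.1, -0.3]
opening: -0.0
```

Run:
```python
from h import *
o,M=tool(); print(o['time_s'],o['eef_pos'],w2b(o['eef_pos'])*1000,o['wrist_force'])
a,d=snap('wrist','wrist14.png'); np.save('w14.npy',a); np.save('w14d.npy',d)
for q in ('plate','plate_done'):
    for k in ctrl.silhouettes('wrist',q)[:2]:
        m=k['mask']; print(q,round(k['p'],2),k['at'])
        c=max(cv2.findContours(m.astype(np.uint8),cv2.RETR_EXTERNAL,cv2.CHAIN_APPROX_NONE)[0],key=len)[:,0]
        print(cv2.minAreaRect((w2b(inplane('wrist',c,0.0106)[:,:2])*1000).astype(np.float32)))
        planefit('wrist',d,cv2.erode(m.astype(np.uint8),np.ones((5,5)))>0)
```

```text
15.25 [0.46696105 0.19513363 0.17964311] [-114.5737464     1.43283886] [ 0.51313876 -0.08147127 -0.25787696]
plate 0.92 [320.6, 101.2]
((-39.36724090576172, 1.1748123168945312), (83.9720458984375, 60.55524444580078), 89.95555114746094)
n 4069 2831 c [-38.4   4.7  10.4] normal [0.001 0.001 1.   ] tilt 0.1 lo [-66.8 -37.9   8.5] hi [-10.8  40.1  12.2]
plate_done 0.64 [176.3, 215.5]
((-154.38905334472656, 164.3828887939453), (62.60551452636719, 87.40686798095703), 3.3100481033325195)
n 3795 2568 c [-153.7  164.6   10.2] normal [-0.001  0.004  1.   ] tilt 0.2 lo [-183.3  124.2    7.5] hi [-126.   204.6   12. ]
plate_done 0.59 [422.0, 272.3]
((-220.869873046875, -105.57347869873047), (66.78284454345703, 29.422914505004883), 32.164920806884766)
n 854 550 c [-198.6  -92.7   38.5] normal [0.873 0.463 0.153] tilt 81.2 lo [-206.4 -103.     9.3] hi [-193.8  -84.8   58.8]
```

View pics/wrist14.png

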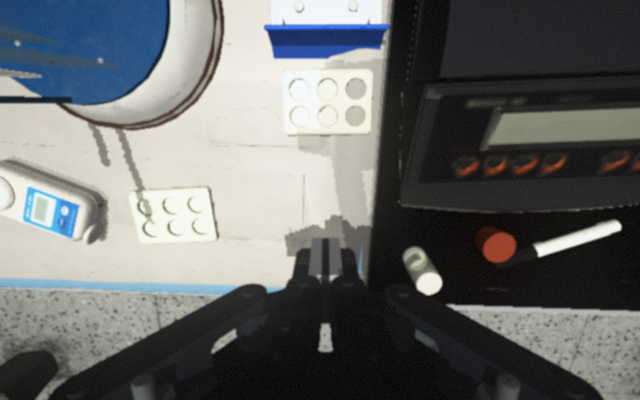

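Run:
```python
from h import *
print(ctrl.hand_in(), ctrl.get_obs()['time_s'])
```

```text
the job is handed in; nothing more can be done
the job is handed in; nothing more can be done
```

The plate is turned over: it lies flat, wells up, in front of the turning block. I handed the job in a little after 15 s on the robot's clock; the limit is 59 s. Handing in reports no verdict.

**How it went:** I pushed the plate with shut fingers against the block until it tipped up. It leaned there by itself at about 59° after the fingers had backed off 11 mm. I then moved over the block and pushed the upper edge from behind. The plate passed vertical and fell flat towards the robot. It was never gripped, and the wrist force readings taken after each move stayed at a few newtons or less.

**Last check, from the wrist camera:**
- **Plate:** its tilt is about 0.1° and its upper face about 10.4 mm above the worktop. Its centre is about 38 mm in front of the foot line and 1 mm from the block's middle.
- **Other things:** plate_done measures about 6 mm from my first top-camera reading. The two cameras differ by a few millimetres and the arm never went near it, so I take that as camera error. The vial and stopper look untouched in the picture, but I did not re-measure them.
- **Robot:** the fingers are about 180 mm above the worktop and touching nothing.

**Disagreements:** the top and wrist cameras put the plate's start position 2 to 3 mm apart and the block's foot line about 1 mm apart. I set the final push by the wrist view and checked it against the measured lean. One low-confidence report of plate_done (0.59) was really the vial, and I ignored it.

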